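Let the incubator lid down without jarring the tubes

ROBOT

A 6-joint arm with a two-finger parallel gripper is mounted at the origin on a cart in front of the work surface, level with it; the furniture and walls round the work are solid. World frame = base frame: x ahead of the robot, y to its left, z up, the work surface at z = 0. Lengths are in m, angles in rad, forces in N, time in s.
With the tool pointing down it reaches from about 0.35 to 0.875 m from the base axis. Payload 4.2 kg.
Tool frame: the origin (TCP) lies on the centre line of the jaws, within the pads' length; the fingertips stand 22 mm ahead of it and the grasp point (between the pads) lies 3 mm ahead of it; z points along the fingers, y is the line along which they close (so a half turn about z gives the same grasp; the last joint's range is limited). The gripper opens to 85 mm and grips with 20 to 120 N. Pads are 22 mm wide; open, the fingers measure 114 mm over their backs; the gripper's body (76 mm by 85 mm) begins 54 mm behind the grasp point. The pads swing forward as they close: fully open they stand 13 mm farther back than shut.
Start: joints at [1.392, 0.385, 0.008, 0, -1.194, -0.259], TCP at [0.265, 0.566, 0.214] pointing down, gripper open.
Joint ranges: [-3.14, 3.14], [-1.21, 2.06], [-1.07, 1.41], [-3.16, 2.05], [-2.99, -0.16], [-3.1, 3.1]. Speed limits (rad/s): [2.79, 2.79, 3.14, 3.14, 3.14, 3.14].

INTERFACE

Orientations are given as a unit quaternion [w, x, y, z].
In Python, from plant import ctrl, eyes gives the robot as it stands. The module is installed in compiled form; this text tells all that it offers.
- The arm moves only by the tool play_rows, never from a script. Its argument "moves" is a list that holds one entry, the list of rows, each a list of 7 numbers: the turn, a rotation vector about the tool's x, y, z in degrees, then the shift along the tool's x, y, z in mm, then the opening, from -1 (shut) to 1 (fully open). In form: [[[ax, ay, az, tx, ty, tz, claw], ...]]. A call has exactly 8 rows; each row shifts and turns the commanded pose from where the row before left it, along the tool's axes as they then stand; what a row does not reach is not made up. A row lasts 1/10 s, in which the tool goes at most 50 mm and 8.59 degrees, less where a joint would pass 70% of its speed; a pose out of reach is approached as far as the arm can. A call with a gripper value outside its range is refused whole. The fingers move at their own pace and stop on an object; "squeeze" is the grip in N (left out, the last holds). Time passes only in rows, so rows that do not move let the fingers close, or fill a call up. It gives the time, the measured TCP pose, the force, the opening and the grip force at its end, in the units of the state.
- ctrl.state(): the state, without advancing time (a new reading comes with each control period).
- eyes.capture(name): name is "scene" or "top"; returns a dict with "frame" (400x640x3 uint8, blue, green, red), "K" (3x3 intrinsics, pixels), "k1" (the pictures are not rectified: a ray, as slopes to the right and down, at radius r is drawn at 1 + k1 r^2 times it, then the intrinsics apply), "cam_to_world" (4x4, takes a point from camera to world coordinates). Camera axes: x right, y down, z forward; pixel columns grow to the right and rows downward; lengths in m; the calibration is good to about 2 mm. A picture is of the moment at which its call begins. There is no depth.
- ctrl.sign_off(): hands the job in; it is judged then, once.
The state is a dict: "clock": time; "joints": joint angles; "joint_vel": joint speeds; "joint_torque": joint torques, N m; "ee_pos": TCP position; "tool_rot": TCP orientation; "wrist_force": force on the tool from outside, world axes, zero at the start; "torque": the same for the moment, N m; "finger_gap": finger opening in m; "grasp_force": force on a finger pad.
Only numpy, scipy, OpenCV 4.12 (cv2) and the standard library are available. Lean on these libraries where they do the work, as an engineer would, in place of code of your own. Each camera call takes 0.05 s, during which the arm holds its last target. There are 200 camera calls.

TASK

The tubes in the block incubator have settled and must not be jarred: nudge its open lid off its rest from behind, over towards the incubator's front, catch it from underneath on a finger as it comes down, and ease it fully shut so that it lands without a bump. Nothing is to be gripped or lifted: work only with the fingertips or the outside of the fingers, gently, and leave the pots, tube, timer, label roll and marker round the incubator where they are.

Things in the scene. Friction and masses are not known exactly. Their poses are not given: they have to be found in the camera images.
- incubator: White block incubator, fixed, standing side-on to the robot: housing 130 (x) x 184 (y) x 100 mm high, open-topped, sample tubes in its metal block up to 10 mm above the rim. Origin: centre of its underside; x points from its front (grey panel, knob; on the robot's right) to the lid's hinge side (on the left); z up. Front face at x = -67 mm; the knob, 47 mm high at y = -50 mm, reaches x = -76 mm.
- lid (a joint): Angle (rad) of the grey framed lid with clear window: 0 shut (level), 1.57 upright, 1.745 full open against its stop; starts at 1.69 to 1.745, leaning back, held by its own weight. Within 0.06 of upright it stays put; nearer shut it falls to the front (the robot's right). About 0.28 kg. Damped hinge: left alone it falls from 1.3 to 0.4 in 2 to 3 s and lands with a bump at 0.75 to 1.05 rad/s.
- lid_edge (a point): Middle of the lid's free edge, on the axis of its rolled rim (10 mm thick, 110 mm long, along the incubator's y): 152 mm from the hinge line and, lid shut, 4 mm above it. The rim ends a finger lip 6 mm thick, 110 mm wide, in front of the 16 mm thick lid frame. Shut, the rim's axis is 110 mm above the table and the lip juts out 30 mm in front of the housing, free space below.
- lid_hinge (a point): Middle of the lid's hinge line, on the incubator's rear (left) side (incubator frame x = 60, y = 0, z = 106 mm); the line runs along the incubator's y.
- pot_1: White lidded specimen pot, 48 mm across, 83 mm high, loose beside the incubator; origin at the centre of its underside. Leave alone.
- pot_2: Another white lidded specimen pot like pot_1, loose beside the incubator. Leave alone.
- loose_tube: Capped sample tube, 30 mm across, 99 mm high, standing loose beside the incubator; origin at the centre of its underside. Leave alone.
- bench_timer: Small white bench timer, 62 x 62 x 34 mm, loose on the table in front; origin under its centre. Leave alone.
- label_roll: White roll of labels lying flat, 80 mm across, 27 mm high, loose on the table at the left; origin under its centre. Leave alone.
- marker: Marker pen lying on the table in front at the right, 142 mm long, 14 mm thick, loose; origin under its centre. Leave alone.

How it is judged:
By the outcome, as a careful person would: the job done as asked, in the order asked, and still so for the second after the job is handed in, with the robot touching nothing.
It also fails if it takes over 38 s, if anything falls off the work surface, if the arm or the gripper's body presses on something with over 40 N, if the wrist force passes 120 N, or if a joint passes its speed limit or range.

## Working session

There is one attempt and no reset: what is moved stays moved. The work goes in short steps, Python scripts to look and compute and a tool call to move; the robot and the scene stay as the last step left them, time stands still between calls to the robot, and variables do not carry over. Pictures are saved under pics/ and viewed, at most 10 in all, crops included, and the job is handed in when it is done.

Besides the shell and the picture viewer there is one more tool, called after "Request:" as name([rows], argument=value, ...), one row to a line, values as JSON. play_rows: Moves the arm, as the interface text tells. Its arguments: {"type":"object","properties":{"moves":{"type":"array","items":{"type":"array","items":{"type":"array","items":{"type":"number"}}}},"squeeze":{"type":"number"}},"required":["moves"]}

```bash
mkdir -p pics; python3 - <<'E'
from plant import ctrl, eyes
import cv2,json,numpy as np
s=ctrl.state(); print({k:np.round(v,3).tolist() for k,v in s.items()})
for n in("scene","top"):
    c=eyes.capture(n); cv2.imwrite(f"pics/{n}0.png",c["frame"])
    print(n,np.round(c["K"],2).tolist(),c["k1"],np.round(c["cam_to_world"],4).tolist())
    np.savez(f"{n}.npz",**c)
E
```

```text
{'clock': 0.0, 'joints': [1.392, 0.386, 0.007, -0.001, -1.194, -0.259], 'joint_vel': [-0.0, -0.0, -0.0, 0.001, 0.0, 0.0], 'joint_torque': [-0.0, -39.229, 18.84, 4.186, -0.005, -0.0], 'ee_pos': [0.265, 0.565, 0.213], 'tool_rot': [0.001, 0.976, -0.217, -0.0], 'wrist_force': [-0.371, -0.007, 0.607], 'torque': [0.01, 0.003, -0.018], 'grasp_force': 0.0, 'finger_gap': 0.085}
scene [[421.97, 0.0, 312.99], [0.0, 421.97, 198.72], [0.0, 0.0, 1.0]] 0.00323271530128489 [[0.9321, 0.2626, -0.2493, 0.7961], [0.362, -0.6604, 0.6579, -0.7072], [0.0081, -0.7035, -0.7107, 0.8725], [0.0, 0.0, 0.0, 1.0]]
top [[482.51, 0.0, 316.65], [0.0, 482.51, 195.97], [0.0, 0.0, 1.0]] -0.13799025106704216 [[0.0281, -0.9844, 0.1734, 0.3442], [-0.9996, -0.0291, -0.0035, -0.0012], [0.0085, -0.1732, -0.9848, 1.2575], [0.0, 0.0, 0.0, 1.0]]
```

View pics/scene0.png

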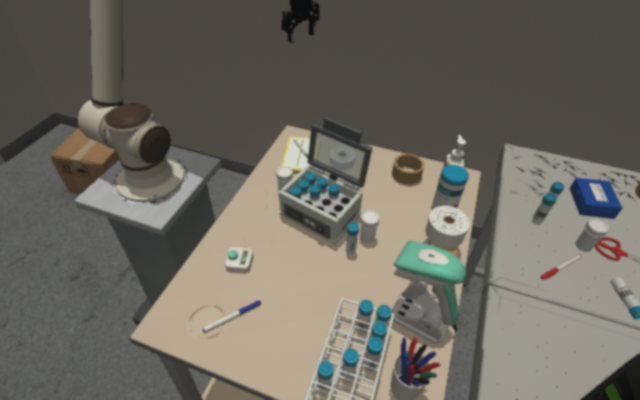

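View pics/top0.png

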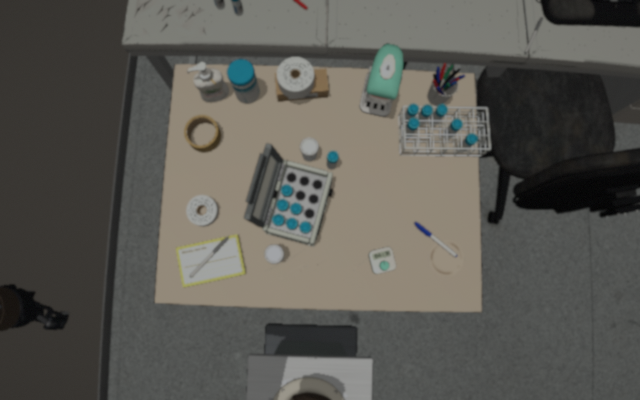

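```bash
python3 - <<'E'
import cv2,numpy as np
a=cv2.imread("pics/scene0.png")[110:260,260:400]; b=cv2.imread("pics/top0.png")[130:270,230:350]
f=lambda i:cv2.convertScaleAbs(cv2.resize(i,None,fx=4,fy=4,interpolation=cv2.INTER_CUBIC),alpha=1.5)
cv2.imwrite("pics/s1.png",f(a)); cv2.imwrite("pics/t1.png",f(b))
E
```

```text
(no output)
```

View pics/s1.png

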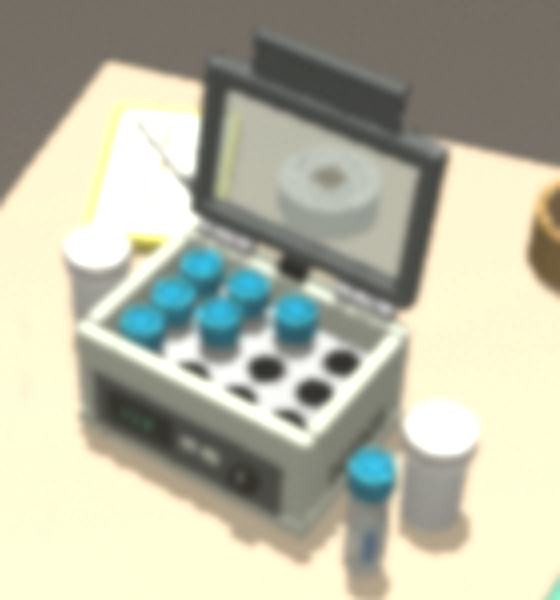

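View pics/t1.png

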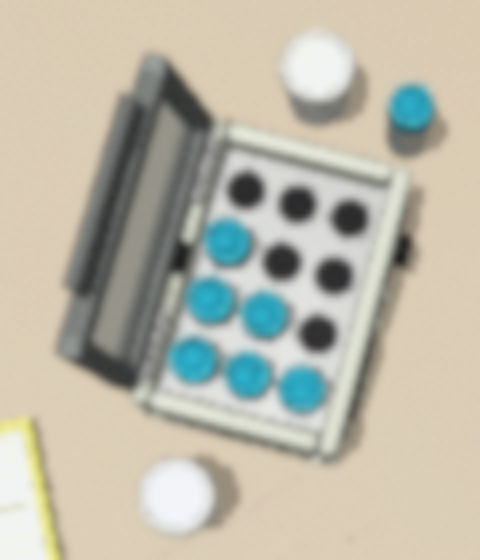

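```bash
cat > h.py <<'E'
import cv2,numpy as np
C={n:dict(np.load(f"{n}.npz")) for n in("scene","top")}
def proj(n,P):
    c=C[n];T=np.linalg.inv(c["cam_to_world"]);q=np.atleast_2d(P)@T[:3,:3].T+T[:3,3]
    s=q[:,:2]/q[:,2:];s=s*(1+float(c["k1"])*(s**2).sum(1,keepdims=True))
    return s*[c["K"][0,0],c["K"][1,1]]+c["K"][:2,2]
def unproj(n,uv,z):
    c=C[n];s0=(np.array(uv)-c["K"][:2,2])/c["K"][0,0];s=s0
    for _ in range(10): s=s0/(1+float(c["k1"])*(s@s))
    T=c["cam_to_world"];d=T[:3,:3]@[*s,1];return T[:3,3]+d*(z-T[2,3])/d[2]
def W(p,P):
    c,s=np.cos(p[2]),np.sin(p[2]);P=np.atleast_2d(P)
    return P@np.array([[c,s,0],[-s,c,0],[0,0,1]])+[p[0],p[1],0]
def lid(a,r,y,h): # r from hinge, h above hinge plane when shut
    return [0.06-r*np.cos(a)+h*np.sin(a),y,0.106+r*np.sin(a)+h*np.cos(a)]
def cs(u): return (np.array(u)+.5)/4-.5+[260,110]
def ct(u): return (np.array(u)+.5)/4-.5+[230,130]
E
python3 - <<'E'
from h import *
from scipy.optimize import least_squares
S=[((-.065,.092,.1),(80,325)),((-.065,-.092,.1),(308,442)),((.065,-.092,.1),(406,330))]
T=[((-.065,-.092,.1),(406,168)),((-.065,.092,.1),(328,460)),((.065,.092,.1),(140,402)),((.065,-.092,.1),(222,123))]
LS=[((.157,.055,.004),(256,32)),((.157,-.055,.004),(411,90))]
LT=[((.157,-.055,.004),(126,95)),((.157,.055,.004),(68,290))]
def res(p):
    r=[proj("scene",W(p,P))[0]-cs(u) for P,u in S]+[proj("top",W(p,P))[0]-ct(u) for P,u in T]
    r+=[proj("scene",W(p,lid(p[3],*P)))[0]-cs(u) for P,u in LS]+[proj("top",W(p,lid(p[3],*P)))[0]-ct(u) for P,u in LT]
    return np.ravel(r)
f=least_squares(res,[.5,.05,1.57,1.7]);print(f.x,np.round(f.fun.reshape(-1,2),1).tolist())
p=f.x; np.save("p.npy",p)
print("pots",unproj("top",ct((178,496)),.083),unproj("top",ct((318,66)),.083),"tube",unproj("top",ct((411,106)),.099))
print("roll",unproj("top",(202,210),.027),"timer",unproj("top",(383,261),.034))
print("pots sc",unproj("scene",cs((98,247)),.083),unproj("scene",cs((442,427)),.083))
print("tube sc",unproj("scene",cs((372,465)),.099))
print("edge",W(p,lid(p[3],.152,0,.004)),"hinge",W(p,[.06,0,.106]))
E
```

```text
[0.5336913  0.0399993  1.33183164 1.74728419] [[-2.1, 0.6], [0.0, 1.8], [2.3, -0.5], [2.3, 0.9], [2.0, 0.2], [-3.0, 0.4], [-2.5, -1.4], [0.5, -0.7], [-0.6, -0.1], [0.3, -0.0], [-0.1, 0.2]]
pots [0.40600476 0.09376906 0.083     ] [0.67801134 0.01716678 0.083     ] tube [ 0.64955859 -0.04144911  0.099     ]
roll [0.51520101 0.29041651 0.027     ] timer [ 0.39758452 -0.17810305  0.034     ]
pots sc [0.40451949 0.09455562 0.083     ] [0.67626438 0.01855124 0.083     ]
tube sc [ 0.64767046 -0.04199106  0.099     ]
edge [[0.55514195 0.12804904 0.2549366 ]] hinge [[0.54789311 0.09829432 0.106     ]]
```

```bash
python3 - <<'E'
from h import *
from scipy.optimize import least_squares
# triangulate lip corners
for us,ut in(((256,32),(68,290)),((411,90),(126,95))):
    f=least_squares(lambda X:np.r_[proj("scene",X)[0]-cs(us),proj("top",X)[0]-ct(ut)],[.55,.13,.25]);print("lip",f.x,f.fun.round(2))
# triangulate rim corners
for n,us,ut in(("ff",(308,442),(406,168)),("fn",(80,325),(328,460)),("rf",(406,330),(222,123))):
    f=least_squares(lambda X:np.r_[proj("scene",X)[0]-cs(us),proj("top",X)[0]-ct(ut)],[.55,.05,.1]);print(n,f.x,f.fun.round(2))
p=np.load("p.npy")
ims={}
for n,g,o in(("scene","s1",cs),("top","t1",ct)):
    im=cv2.imread(f"pics/{g}.png");off=cs((0,0)) if n=="scene" else ct((0,0))
    D=lambda A,B,col:cv2.line(im,*[tuple(np.round((proj(n,W(p,q))[0]-off)*4).astype(int).tolist()) for q in(A,B)],col,1)
    for z in(0,.1):
        Q=[(-.065,-.092,z),(-.065,.092,z),(.065,.092,z),(.065,-.092,z)]
        for i in range(4):D(Q[i],Q[(i+1)%4],(0,0,255))
    D((-.067,-.05,.047),(-.076,-.05,.047),(0,255,0))
    a=p[3];D((.06,-.092,.106),(.06,.092,.106),(255,0,255))
    D(lid(a,.157,-.055,.004),lid(a,.157,.055,.004),(255,0,255));D(lid(a,.0,-.055,.004),lid(a,.157,-.055,.004),(255,0,255))
    ims[n]=im
h=560;cv2.imwrite("pics/ov.png",np.hstack([ims["scene"][:560,150:],ims["top"][:560,:390]]))
E
```

```text
lip [0.50194242 0.14160424 0.25812681] [ 0.48 -0.1   0.17  0.37]
lip [0.6094198  0.11674217 0.25902227] [-0.24  0.06 -0.08 -0.2 ]
ff [ 0.6077172  -0.03998428  0.10191225] [ 0.75 -0.15  0.33  0.69]
fn [0.43069709 0.00410456 0.09738334] [-0.61  0.1  -0.28 -0.49]
rf [0.63414468 0.07476811 0.10258666] [ 0.08 -0.02  0.03  0.07]
```

View pics/ov.png

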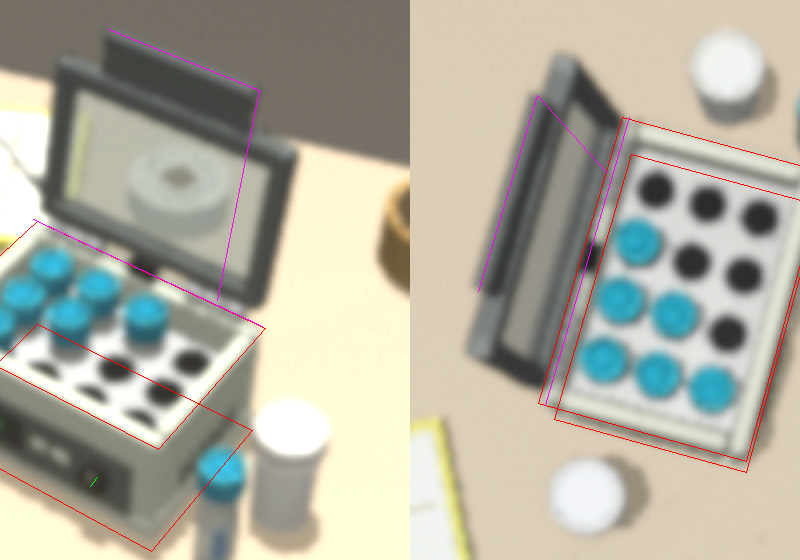

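```bash
cat > pl.py <<'E'
import numpy as np
from scipy.spatial.transform import Rotation as R
p=[.5340,.0435,1.332]           # incubator x,y,yaw
f=-np.array([np.cos(p[2]),np.sin(p[2]),0]); Z=np.array([0,0,1.]); u=np.cross(Z,f)  # f: to the front
def tool(tau):  # tool tilted tau deg from straight down; z -> rear, y -> front
    z=-f*np.sin(np.radians(tau))-Z*np.cos(np.radians(tau)); x=np.cross(f,-Z); return R.from_matrix(np.c_[x,np.cross(z,x),z])
def edge(a): return np.r_[p[:2],0]-f*(.06-.152*np.cos(a)+.004*np.sin(a))+Z*(.106+.152*np.sin(a)+.004*np.cos(a))
def rows(P0,R0,way):  # way: list of (P,R,n) -> rounded rows and the resulting pose
    out=[]
    for P,Q,n in way:
        for k in range(n,0,-1):
            t=R0.inv().apply(np.array(P)-P0)*1000/k; w=np.degrees((R0.inv()*Q).as_rotvec())/k
            t=np.round(t,1);w=np.round(w,1); out.append([*w.tolist(),*t.tolist(),-1])
            P0=P0+R0.apply(t/1000); R0=R0*R.from_rotvec(np.radians(w))
    return out,P0,R0
def now():
    from plant import ctrl
    s=ctrl.state(); q=s["tool_rot"]; print("t",round(s["clock"],2),"pos",np.round(s["ee_pos"],4),"F",np.round(s["wrist_force"],1),"j",np.round(s["joints"],2))
    return np.array(s["ee_pos"]),R.from_quat([q[1],q[2],q[3],q[0]])
E
python3 - <<'E'
from pl import *
P,Q=now(); E=edge(1.725); print(E,f)
w=[([.36,.45,.33],tool(30),4),([.46,.32,.34],tool(45),4)]
r,P1,_=rows(P,Q,w);print(r)
E
```

```text
t 0.1 pos [0.2647 0.5656 0.2134] F [ 0.2 -0.6 -0.5] j [ 1.39  0.39  0.01 -0.   -1.19 -0.26]
[0.55464905 0.12832147 0.25558202] [-0.23653328 -0.97162339 -0.        ]
[[7.5, -0.7, -2.8, 33.8, 16.1, -29.1, -1], [7.5, -0.8, -2.8, 32.7, 13.8, -31.5, -1], [7.5, -0.7, -2.8, 31.7, 11.1, -33.5, -1], [7.5, -0.8, -2.7, 30.8, 8.1, -35.2, -1], [3.8, 0.0, -0.0, 32.0, 21.0, -15.0, -1], [3.7, 0.0, -0.0, 32.0, 19.9, -16.4, -1], [3.8, 0.0, -0.0, 32.0, 18.8, -17.6, -1], [3.7, 0.0, -0.1, 31.9, 17.6, -18.8, -1]]
```

Request:
play_rows([
  [[7.5, -0.7, -2.8, 34, 16, -29, -1], [7.5, -0.8, -2.8, 33, 14, -31, -1], [7.5, -0.7, -2.8, 32, 11, -33, -1], [7.5, -0.8, -2.7, 31, 8, -35, -1], [3.8, 0, 0, 32, 21, -15, -1], [3.7, 0, 0, 32, 20, -16, -1], [3.8, 0, 0, 32, 19, -18, -1], [3.7, 0, 0, 32, 18, -19, -1]],
])

```text
clock: 0.9
ee_pos: [0.4611, 0.3185, 0.34]
tool_rot: [-0.383, 0.916, -0.109, 0.046]
wrist_force: [0.8, -0.7, -0.4]
finger_gap: 0.0001
grasp_force: 0.0
```

```bash
python3 - <<'E'
from pl import *
P,Q=now(); E=edge(1.725); print(np.degrees((Q.inv()*tool(45)).as_rotvec()))
w=[(E-f*.055+Z*.06,tool(45),5),(E-f*.045+Z*.019,tool(45),3)]
r,P1,_=rows(P,Q,w);print(r)
E
```

```text
t 0.9 pos [0.4611 0.3185 0.34  ] F [ 0.8 -0.7 -0.4] j [ 0.54  0.   -0.15 -0.69 -0.92  1.08]
[-0.33568666 -0.00394687  0.07594269]
[[-0.1, -0.0, 0.0, 27.2, 18.6, -11.9, -1], [-0.1, -0.0, 0.0, 27.1, 18.7, -11.8, -1], [-0.0, -0.0, 0.0, 27.2, 18.7, -11.8, -1], [-0.1, -0.0, 0.0, 27.1, 18.7, -11.8, -1], [-0.0, -0.0, 0.1, 27.2, 18.7, -11.9, -1], [-0.0, -0.0, -0.0, -0.0, 12.0, 7.3, -1], [-0.0, -0.0, -0.0, -0.0, 12.0, 7.3, -1], [-0.0, -0.0, -0.0, -0.0, 12.1, 7.3, -1]]
```

Request:
play_rows([
  [[0, 0, 0, 27, 18.5, -12, -1], [0, 0, 0, 27, 18.5, -12, -1], [0, 0, 0, 27, 18.5, -12, -1], [0, 0, 0, 27, 19, -12, -1], [0, 0, 0, 27, 19, -12, -1], [0, 0, 0, 0, 12, 7, -1], [0, 0, 0, 0, 12, 7, -1], [0, 0, 0, 0, 12, 7, -1]],
])

```text
clock: 1.7
ee_pos: [0.563, 0.1723, 0.2734]
tool_rot: [-0.381, 0.917, -0.11, 0.045]
wrist_force: [0.0, -0.1, -0.4]
finger_gap: 0.0002
grasp_force: 0.0
```

```bash
cat > see.py <<'E'
from h import *
from pl import now
from plant import eyes
import sys
now(); L=[]
for n,(r,c) in {"scene":(80,240),"top":(110,220)}.items():
    i=eyes.capture(n)["frame"][r:r+150,c:c+133]
    L.append(cv2.convertScaleAbs(cv2.resize(i,(399,450),interpolation=cv2.INTER_CUBIC),alpha=1.5))
cv2.imwrite(sys.argv[1],np.hstack(L))
E
python3 see.py pics/v1.png
```

```text
t 1.7 pos [0.563  0.1723 0.2734] F [ 0.  -0.1 -0.4] j [ 0.13  0.22 -0.03 -0.82 -1.14  1.49]
```

View pics/v1.png

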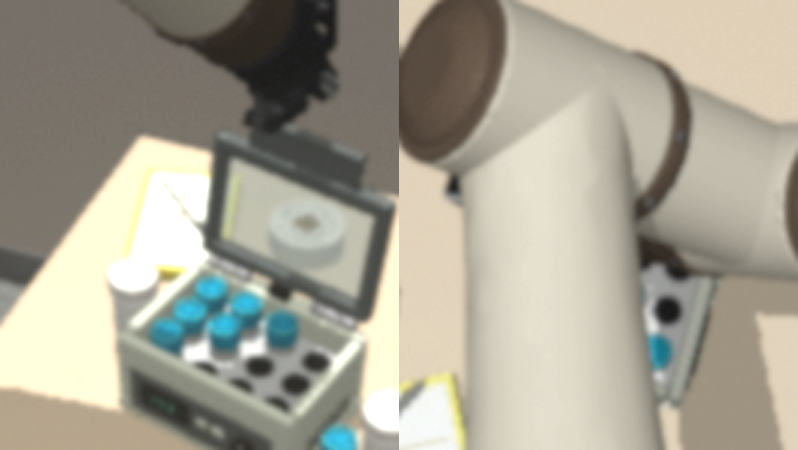

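```bash
cat > ang.py <<'E'
from h import *
import pl
PI=pl.p
def onlid(uv,a): # scene pixel -> (r,y) on the lid's mid plane
    from scipy.optimize import fsolve
    return fsolve(lambda q:proj("scene",W(PI,lid(a,q[0],q[1],.004)))[0]-uv,[.1,0])
ys=np.linspace(-.08,-.01,15)
def samp(g,a,pts):
    q=proj("scene",W(PI,np.array([lid(a,r,y,.0) for r,y in pts]))).astype(np.float32)
    return cv2.remap(g,q[:,0].reshape(-1,1),q[:,1].reshape(-1,1),cv2.INTER_LINEAR).ravel()
E
python3 - <<'E'
from ang import *
for c in((207,62),(445,155),(412,308),(195,212),(256,32),(411,90),(228,92),(428,165),(395,280)):
    print(c,onlid(cs(c),1.725).round(4))
for P in(pl.edge(1.725),np.array([.563,.1723,.2734])): print("px",proj("scene",P)[0], (proj("scene",P)[0]-[240,80])*3)
g=cv2.cvtColor(C["scene"]["frame"],6)
for y in(-.07,-.03,.03): print(y,samp(g,1.725,[(r,y) for r in np.arange(0,.18,.008)]).astype(int))
E
```

```text
(207, 62) [0.1195 0.0897]
(445, 155) [ 0.1237 -0.0874]
(412, 308) [ 0.0068 -0.0868]
(195, 212) [0.0036 0.0866]
(256, 32) [0.1538 0.0557]
(411, 90) [ 0.1567 -0.0571]
(228, 92) [0.1045 0.0712]
(428, 165) [ 0.1124 -0.0777]
(395, 280) [ 0.0218 -0.0711]
px [342.14924603 125.79399796] [306.4477381  137.38199387]
px [351.2356357  111.11894168] [333.70690711  93.35682505]
-0.07 [120  68  68  82 112 113 115 114 115 113 116 114 117 114  67  60  88  74
  76  76  75  75  74]
-0.03 [121  75  73  89 119 107 103 106 126 127 127 129 128 124  64  56  53  45
  44  56  79  74  75]
0.03 [115  68  70  89 121 124 124 124 123 124 124 124 123 119  62  56  54  44
  44  54  78  74  74]
```

Request:
play_rows([
  [[0, 0, 0, 0, 6, -6, -1], [0, 0, 0, 0, 6, -6, -1], [0, 0, 0, 0, 6, -6, -1], [0, 0, 0, 0, 3.5, -3.5, -1], [0, 0, 0, 0, 3.5, -3.5, -1], [0, 0, 0, 0, 3.5, -3.5, -1], [0, 0, 0, 0, 3.5, -3.5, -1], [0, 0, 0, 0, 3.5, -3.5, -1]],
])

```text
clock: 2.6
ee_pos: [0.552, 0.1228, 0.2747]
tool_rot: [-0.381, 0.917, -0.11, 0.045]
wrist_force: [0.2, -0.2, -0.4]
finger_gap: -0.0
grasp_force: 0.0
```

```bash
cat >> ang.py <<'E'
yy=np.linspace(-.08,-.02,13)
DK=[(r,y) for r in(.011,.119) for y in yy]+[(.14,y) for y in yy if y>-.05]+[(r,-.083) for r in np.linspace(.02,.115,12)]
BR=[(r,y) for r in np.linspace(.035,.098,6) for y in np.linspace(-.065,-.02,8)]
EX=[(.168,y) for y in yy if y>-.05]+[(r,-.096) for r in np.linspace(.02,.115,12)]
A=np.arange(-.02,1.76,.01)
def score(fr):
    g=cv2.cvtColor(fr,6)
    S=[samp(g,a,BR).mean()+samp(g,a,EX).mean()-2*samp(g,a,DK).mean()-2*samp(g,a,DK).std() for a in A]
    return np.array(S)
def angle(fr):
    S=score(fr);o=np.argsort(-S)[:4]; return A[o].round(2),S[o].round(0)
E
python3 - <<'E'
from ang import *
from plant import eyes
pl.now();print(angle(C["scene"]["frame"]))
fr=eyes.capture("scene")["frame"];cv2.imwrite("pics/n1.png",fr);print(angle(fr))
E
```

```text
t 2.6 pos [0.552  0.1228 0.2747] F [ 0.2 -0.2 -0.4] j [ 0.03  0.21 -0.04 -0.82 -1.21  1.56]
(array([1.71, 1.72, 1.7 , 1.73]), array([138., 138., 137., 137.]))
(array([1.71, 1.72, 1.7 , 1.73]), array([144., 143., 143., 142.]))
```

Request:
play_rows([
  [[0, 0, 0, 0, -7, 7, -1], [0, 0, 0, 0, -7, 7, -1], [0, 0, 0, 0, -7, 7, -1], [0, 0, 0, 0, 5.5, 5.5, -1], [0, 0, 0, 0, 5.5, 5.5, -1], [0, 0, 0, 0, 5, -5, -1], [0, 0, 0, 0, 4, -4, -1], [0, 0, 0, 0, 4, -4, -1]],
])

```text
clock: 3.45
ee_pos: [0.5549, 0.1333, 0.2593]
tool_rot: [-0.381, 0.917, -0.111, 0.046]
wrist_force: [0.5, 0.8, 0.2]
finger_gap: -0.0001
grasp_force: 0.0
```

```bash
cat > a.py <<'E'
from ang import *
from plant import eyes
import sys
P,Q=pl.now();E=pl.edge(1.71);print("f,z rel E(1.71) mm",((P-E)@pl.f*1000).round(1),((P-E)[2]*1000).round(1))
fr=eyes.capture("scene")["frame"];print(angle(fr))
if len(sys.argv)>1: cv2.imwrite(sys.argv[1],cv2.convertScaleAbs(cv2.resize(fr[70:220,240:400],None,fx=4,fy=4,interpolation=2),alpha=1.6))
E
python3 a.py pics/v2.png
```

```text
t 3.45 pos [0.5549 0.1333 0.2593] F [0.5 0.8 0.2] j [ 0.05  0.22 -0.06 -0.83 -1.17  1.57]
f,z rel E(1.71) mm -7.1 3.3
(array([1.71, 1.72, 1.7 , 1.73]), array([144., 144., 144., 143.]))
```

View pics/v2.png

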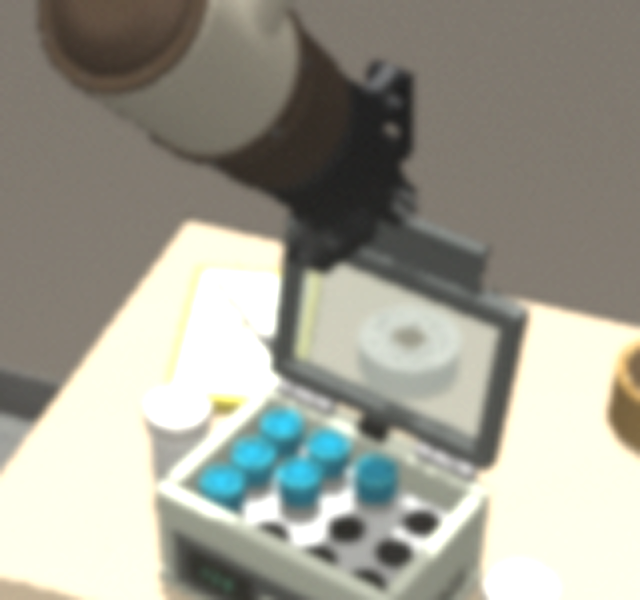

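Request:
play_rows([
  [[0, 0, 0, 0, 3, -3, -1], [0, 0, 0, 0, 3, -3, -1], [0, 0, 0, 0, 3, -3, -1], [0, 0, 0, 0, 3, -3, -1], [0, 0, 0, 0, 0, 0, -1], [0, 0, 0, 0, 0, 0, -1], [0, 0, 0, 0, 0, 0, -1], [0, 0, 0, 0, 0, 0, -1]],
])

```text
clock: 4.3
ee_pos: [0.5508, 0.1179, 0.2592]
tool_rot: [-0.381, 0.917, -0.11, 0.045]
wrist_force: [0.3, 0.7, -0.6]
finger_gap: -0.0004
grasp_force: 0.0
```

```bash
python3 a.py pics/v3.png
```

```text
t 4.3 pos [0.5508 0.1179 0.2592] F [ 0.3  0.7 -0.6] j [ 0.02  0.22 -0.06 -0.83 -1.19  1.6 ]
f,z rel E(1.71) mm 8.8 3.2
(array([1.71, 1.72, 1.7 , 1.73]), array([143., 143., 143., 142.]))
```

```bash
python3 - <<'E'
from ang import *
im=cv2.imread("pics/v3.png");P,Q=pl.now()
def m(X,c):
    q=(proj("scene",X)[0]-[240,70])*4;cv2.circle(im,tuple(q.astype(int).tolist()),4,c,1);print(q.round())
m(P,(0,0,255));m(P+Q.apply([0,0,.022]),(0,255,0));m(P-Q.apply([0,0,.05]),(255,0,0))
for y in(-.055,0,.055): m(W(pl.p,lid(1.71,.152,y,.004)),(255,0,255))
cv2.imwrite("pics/v3.png",im)
E
```

```text
t 4.35 pos [0.5508 0.1179 0.2592] F [-1.2  0.1  0.6] j [ 0.02  0.22 -0.06 -0.83 -1.19  1.6 ]
[398. 226.]
[410. 235.]
[369. 206.]
[483. 255.]
[407. 224.]
[333. 195.]
```

View pics/v3.png

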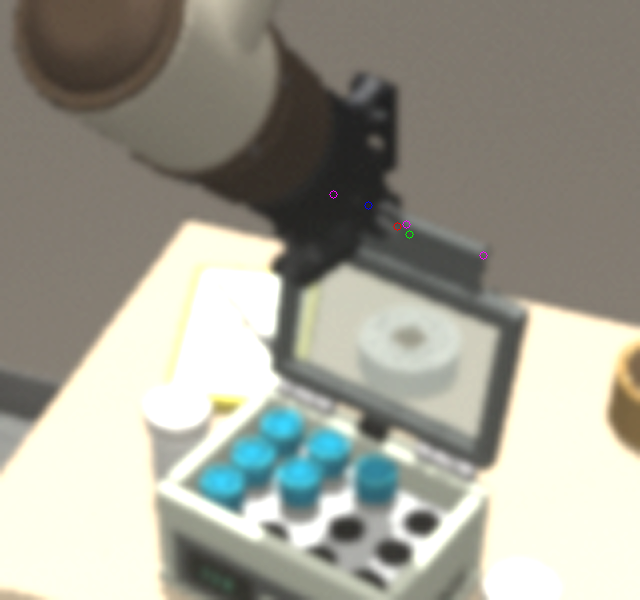

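```bash
python3 - <<'E'
from ang import *
from pl import R
P=np.array([.2647,.5655,.2132]);Q=R.from_quat([.976,-.217,0,.001])
for t in((0,0,.022),(0,.042,.009),(0,-.042,.009),(0,.057,.009),(0,-.057,.009),(0,.042,.022),(0,-.042,.022)):
    X=P+Q.apply(t);print(t,proj("scene",X)[0].round(1),proj("top",X)[0].round(1))
a=C["scene"]["frame"][0:60,260:340];b=C["top"]["frame"][285:335,0:80]
f=lambda i:cv2.convertScaleAbs(cv2.resize(i,(480,360),interpolation=2),alpha=2.)
i=np.hstack([cv2.convertScaleAbs(cv2.resize(a,None,fx=5,fy=5,interpolation=2),alpha=2.5),cv2.convertScaleAbs(cv2.resize(C["top"]["frame"][280:340,0:80],None,fx=5,fy=5,interpolation=2),alpha=2.5)])
cv2.imwrite("pics/g.png",i)
E
```

```text
(0, 0, 0.022) [301.3  53.3] [ 60.9 305.1]
(0, 0.042, 0.009) [292.1  53.6] [ 73.1 314.5]
(0, -0.042, 0.009) [310.2  46. ] [ 43.3 296.2]
(0, 0.057, 0.009) [288.8  55. ] [ 78.5 317.8]
(0, -0.057, 0.009) [313.3  44.6] [ 38.2 293. ]
(0, 0.042, 0.022) [292.2  57.3] [ 75.8 314.2]
(0, -0.042, 0.022) [310.2  49.5] [ 46.3 296.1]
```

View pics/g.png

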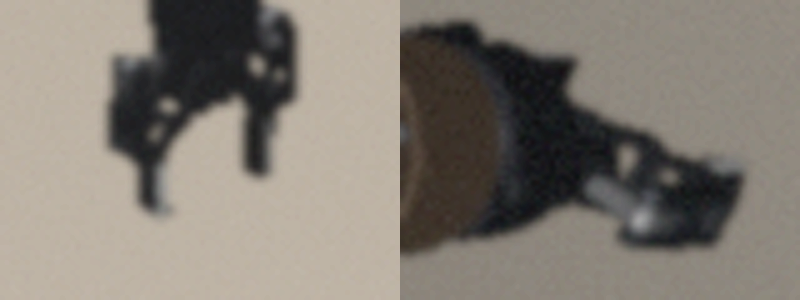

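Request:
play_rows([
  [[0, 0, 0, 0, -21, -21, -1], [0, 0, 0, 0, -21.5, 21.5, -1], [0, 0, 0, 0, -21.5, 21.5, -1], [0, 0, 0, 0, 15, 15, -1], [0, 0, 0, 0, 15, 15, -1], [0, 0, 0, 0, 3, -3, -1], [0, 0, 0, 0, 3, -3, -1], [0, 0, 0, 0, 3, -3, -1]],
])

```text
clock: 5.15
ee_pos: [0.5628, 0.1639, 0.2479]
tool_rot: [-0.381, 0.917, -0.11, 0.047]
wrist_force: [0.5, 0.1, 0.3]
finger_gap: 0.0001
grasp_force: 0.0
```

```bash
python3 a.py pics/v4.png
```

```text
t 5.15 pos [0.5628 0.1639 0.2479] F [0.5 0.1 0.3] j [ 0.11  0.24 -0.06 -0.84 -1.11  1.55]
f,z rel E(1.71) mm -38.7 -8.1
(array([1.71, 1.72, 1.7 , 1.73]), array([145., 145., 145., 144.]))
```

View pics/v4.png

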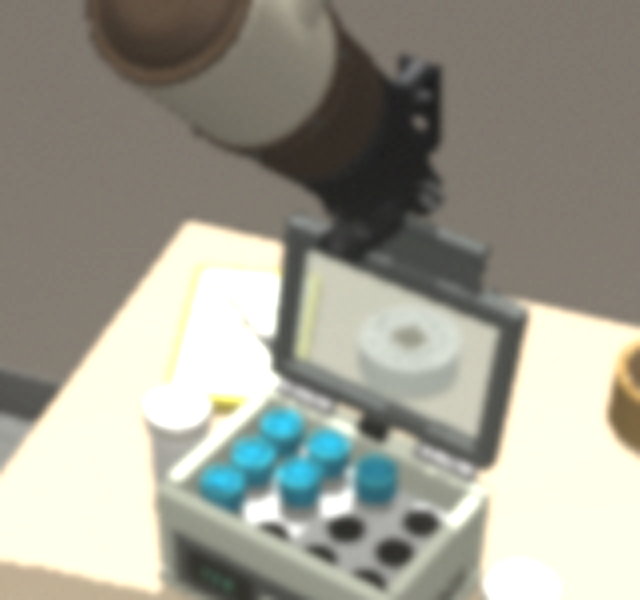

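Request:
play_rows([
  [[0, 0, 0, 0, 2, -2, -1], [0, 0, 0, 0, 2, -2, -1], [0, 0, 0, 0, 2, -2, -1], [0, 0, 0, 0, 2, -2, -1], [0, 0, 0, 0, 2, -2, -1], [0, 0, 0, 0, 2, -2, -1], [0, 0, 0, 0, 2, -2, -1], [0, 0, 0, 0, 2, -2, -1]],
])

```text
clock: 6.0
ee_pos: [0.5579, 0.1436, 0.2504]
tool_rot: [-0.383, 0.916, -0.109, 0.048]
wrist_force: [-1.4, 2.0, 11.6]
finger_gap: 0.0001
grasp_force: 4.7
```

```bash
python3 a.py
```

```text
t 6.0 pos [0.5579 0.1436 0.2504] F [-1.4  2.  11.6] j [ 0.07  0.23 -0.07 -0.84 -1.14  1.59]
f,z rel E(1.71) mm -17.9 -5.5
(array([1.6 , 1.61, 1.59, 1.62]), array([144., 144., 143., 142.]))
```

Request:
play_rows([
  [[0, 0, 0, 0, 0, -4.2, -1], [0, 0, 0, 0, 3.5, -3.5, -1], [0, 0, 0, 0, 3.5, -3.5, -1], [0, 0, 0, 0, 3.5, -3.5, -1], [0, 0, 0, 0, 3.5, -3.5, -1], [0, 0, 0, 0, 3.5, -3.5, -1], [0, 0, 0, 0, -8.5, -8.5, -1], [0, 0, 0, 0, -17.5, -17.5, -1]],
])

```text
clock: 6.85
ee_pos: [0.549, 0.1149, 0.2841]
tool_rot: [-0.38, 0.917, -0.112, 0.043]
wrist_force: [1.8, 0.1, -0.1]
finger_gap: -0.0002
grasp_force: 0.0
```

```bash
cat > cat.py <<'E'
from pl import *
H=np.r_[p[:2],0]-f*.06+Z*.106
TIP=-.017; HT=.0145
def tcp(a,r=.143):
    er=np.cos(a)*f+np.sin(a)*Z; eh=-np.sin(a)*f+np.cos(a)*Z
    k=np.sqrt(.5); m=k*(Z-f); t=-k*(f+Z)
    h=min(.001,.004-(.005-(.152-r)*(er@m))/(eh@m))
    return H+r*er+h*eh-m*HT-t*TIP
E
python3 a.py; python3 - <<'E'
from cat import *
P,Q=now()
def fz(X): return ((X-edge(1.71))@f*1000).round(1),((X-edge(1.71))[2]*1000).round(1)
for a in(1.3,1.2,1.1,1,.8,.6,.4,.2,0): print(a,fz(tcp(a)))
print(np.degrees((Q.inv()*tool(45)).as_rotvec()).round(1))
E
```

```text
t 6.85 pos [0.549  0.1149 0.2841] F [ 1.8  0.1 -0.1] j [ 0.02  0.2  -0.03 -0.81 -1.23  1.55]
f,z rel E(1.71) mm 12.1 28.1
(array([1.41, 1.4 , 1.42, 1.39]), array([128., 127., 125., 125.]))
t 6.9 pos [0.5513 0.1147 0.2904] F [ 0.6 -0.1  3.9] j [ 0.02  0.19 -0.02 -0.81 -1.24  1.55]
1.3 (np.float64(60.6), np.float64(-34.2))
1.2 (np.float64(74.2), np.float64(-38.6))
1.1 (np.float64(87.3), np.float64(-44.4))
1 (np.float64(99.8), np.float64(-51.5))
0.8 (np.float64(123.5), np.float64(-70.3))
0.6 (np.float64(142.9), np.float64(-93.8))
0.4 (np.float64(157.0), np.float64(-121.2))
0.2 (np.float64(165.0), np.float64(-151.6))
0 (np.float64(166.3), np.float64(-184.3))
[-0.1 -0.2  0.2]
```

Request:
play_rows([
  [[0, 0, 0, 0, 32, -32, -1], [0, 0, 0, 0, 32, -32, -1], [0, 0, 0, 0, 28, 28, -1], [0, 0, 0, 0, 28, 28, -1], [0, 0, 0, 0, -4, 4, -1], [0, 0, 0, 0, -4, 4, -1], [0, 0, 0, 0, 0, 0, -1], [0, 0, 0, 0, 0, 0, -1]],
])

```text
clock: 7.7
ee_pos: [0.5324, 0.0391, 0.2091]
tool_rot: [-0.381, 0.917, -0.109, 0.047]
wrist_force: [0.4, 0.5, 0.6]
finger_gap: 0.0002
grasp_force: 0.0
```

```bash
python3 a.py
```

```text
t 7.7 pos [0.5324 0.0391 0.2091] F [0.4 0.5 0.6] j [-0.15  0.28 -0.11 -0.84 -1.23  1.8 ]
f,z rel E(1.71) mm 89.7 -46.9
(array([1.38, 1.39, 1.37, 1.4 ]), array([125., 125., 123., 122.]))
```

Request:
play_rows([
  [[0, 0, 0, 0, 0, 0, -1], [0, 0, 0, 0, 0, 0, -1], [0, 0, 0, 0, 0, 0, -1], [0, 0, 0, 0, 0, 0, -1], [0, 0, 0, 0, 0, 0, -1], [0, 0, 0, 0, 0, 0, -1], [0, 0, 0, 0, 0, 0, -1], [0, 0, 0, 0, 0, 0, -1]],
])

```text
clock: 8.55
ee_pos: [0.5315, 0.0387, 0.2068]
tool_rot: [-0.381, 0.917, -0.11, 0.045]
wrist_force: [0.3, 0.0, 0.5]
finger_gap: -0.0002
grasp_force: 0.0
```

```bash
python3 a.py
```

```text
t 8.55 pos [0.5315 0.0387 0.2068] F [0.3 0.  0.5] j [-0.15  0.28 -0.12 -0.85 -1.23  1.8 ]
f,z rel E(1.71) mm 90.3 -49.2
(array([1.34, 1.35, 1.33, 1.36]), array([138., 137., 133., 130.]))
```

Request:
play_rows([
  [[0, 0, 0, 0, 0, 0, -1], [0, 0, 0, 0, 0, 0, -1], [0, 0, 0, 0, 0, 0, -1], [0, 0, 0, 0, 0, 0, -1], [0, 0, 0, 0, 0, 0, -1], [0, 0, 0, 0, 0, 0, -1], [0, 0, 0, 0, 0, 0, -1], [0, 0, 0, 0, 0, 0, -1]],
])

```text
clock: 9.4
ee_pos: [0.5315, 0.0387, 0.2069]
tool_rot: [-0.381, 0.917, -0.11, 0.046]
wrist_force: [-0.2, 0.1, -1.0]
finger_gap: 0.0001
grasp_force: 0.0
```

```bash
python3 a.py
```

```text
t 9.4 pos [0.5315 0.0387 0.2069] F [-0.2  0.1 -1. ] j [-0.15  0.28 -0.12 -0.85 -1.23  1.8 ]
f,z rel E(1.71) mm 90.3 -49.1
(array([1.23, 1.24, 1.22, 1.25]), array([110., 110., 107., 107.]))
```

Request:
play_rows([
  [[0, 0, 0, 0, 0, 0, -1], [0, 0, 0, 0, 0, 0, -1], [0, 0, 0, 0, 0, 0, -1], [0, 0, 0, 0, 0, 0, -1], [0, 0, 0, 0, 2.4, -0.7, -1], [0, 0, 0, 0, 2.4, -0.7, -1], [0, 0, 0, 0, 2.4, -0.7, -1], [0, 0, 0, 0, 2.4, -0.7, -1]],
])

```text
clock: 10.25
ee_pos: [0.5293, 0.0299, 0.2017]
tool_rot: [-0.381, 0.917, -0.11, 0.045]
wrist_force: [0.2, -0.2, 0.3]
finger_gap: 0.0004
grasp_force: 0.3
```

```bash
python3 a.py; python3 - <<'E'
from cat import *
P,Q=now()
A=np.r_[np.arange(1.0,.76,-.03)]
for a1 in(1.0,.98): pass
print(rows(tcp(1.0),tool(45),[(tcp(a),tool(45),1) for a in 1.0-.025*np.arange(1,17)])[0])
E
```

```text
t 10.25 pos [0.5293 0.0299 0.2017] F [ 0.2 -0.2  0.3] j [-0.16  0.29 -0.12 -0.85 -1.23  1.82]
f,z rel E(1.71) mm 99.4 -54.2
(array([1.03, 1.04, 1.02, 1.01]), array([39., 38., 36., 35.]))
t 10.3 pos [0.5292 0.0296 0.2015] F [-0.5 -1.9 -1. ] j [-0.16  0.29 -0.12 -0.84 -1.23  1.82]
[[0.0, 0.0, 0.0, -0.0, 3.7, -0.8, -1], [0.0, 0.0, 0.0, -0.0, 3.7, -0.7, -1], [0.0, 0.0, 0.0, -0.0, 3.8, -0.5, -1], [0.0, 0.0, 0.0, -0.0, 3.7, -0.5, -1], [0.0, 0.0, 0.0, -0.0, 3.8, -0.4, -1], [0.0, 0.0, 0.0, -0.0, 3.8, -0.3, -1], [0.0, 0.0, 0.0, -0.0, 3.8, -0.2, -1], [0.0, 0.0, 0.0, -0.0, 3.8, -0.1, -1], [0.0, 0.0, 0.0, -0.0, 3.8, 0.1, -1], [0.0, 0.0, 0.0, -0.0, 3.8, 0.1, -1], [0.0, 0.0, 0.0, -0.0, 3.8, 0.2, -1], [0.0, 0.0, 0.0, -0.0, 3.8, 0.3, -1], [0.0, 0.0, 0.0, -0.0, 3.7, 0.4, -1], [0.0, 0.0, 0.0, -0.0, 3.8, 0.6, -1], [0.0, 0.0, 0.0, -0.0, 3.8, 0.6, -1], [0.0, 0.0, 0.0, -0.0, 3.8, 0.7, -1]]
```

Request:
play_rows([
  [[0, 0, 0, 0, 0, 0, -1], [0, 0, 0, 0, 0, 0, -1], [0, 0, 0, 0, 0, 0, -1], [0, 0, 0, 0, 0, 0, -1], [0, 0, 0, 0, 0, 0, -1], [0, 0, 0, 0, 0, 0, -1], [0, 0, 0, 0, 0, 0, -1], [0, 0, 0, 0, 0, 0, -1]],
])

```text
clock: 11.1
ee_pos: [0.5294, 0.0302, 0.2021]
tool_rot: [-0.381, 0.917, -0.11, 0.045]
wrist_force: [-0.2, -0.6, -0.9]
finger_gap: 0.0003
grasp_force: 0.4
```

```bash
python3 a.py; python3 - <<'E'
from cat import *
from plant import ctrl
from ang import *
from plant import eyes
c=eyes.capture("scene")["frame"]; S=score(c); print(dict(zip(A[60:120:4].round(2),S[60:120:4].round())))
E
```

```text
t 11.1 pos [0.5294 0.0302 0.2021] F [-0.2 -0.6 -0.9] j [-0.16  0.29 -0.12 -0.85 -1.23  1.82]
f,z rel E(1.71) mm 99.0 -53.9
(array([1.03, 1.04, 1.02, 1.05]), array([42., 42., 39., 37.]))
{np.float64(0.58): np.float64(-4.0), np.float64(0.62): np.float64(4.0), np.float64(0.66): np.float64(9.0), np.float64(0.7): np.float64(1.0), np.float64(0.74): np.float64(-27.0), np.float64(0.78): np.float64(-24.0), np.float64(0.82): np.float64(3.0), np.float64(0.86): np.float64(3.0), np.float64(0.9): np.float64(-20.0), np.float64(0.94): np.float64(-22.0), np.float64(0.98): np.float64(26.0), np.float64(1.02): np.float64(40.0), np.float64(1.06): np.float64(26.0), np.float64(1.1): np.float64(-34.0), np.float64(1.14): np.float64(-90.0)}
```

Request:
play_rows([
  [[0, 0, 0, 0, 1.5, -0.3, -1], [0, 0, 0, 0, 3, -0.6, -1], [0, 0, 0, 0, 3, -0.6, -1], [0, 0, 0, 0, 3, -0.5, -1], [0, 0, 0, 0, 3, -0.4, -1], [0, 0, 0, 0, 3, -0.3, -1], [0, 0, 0, 0, 3, -0.3, -1], [0, 0, 0, 0, 3, -0.2, -1]],
])

```text
clock: 12.0
ee_pos: [0.5251, 0.0123, 0.1882]
tool_rot: [-0.381, 0.917, -0.11, 0.046]
wrist_force: [0.5, -0.2, -1.5]
finger_gap: 0.0002
grasp_force: 0.3
```

```bash
cat > st.py <<'E'
from cat import *
from ang import *
from plant import eyes,ctrl
from scipy.optimize import minimize_scalar
P,Q=now(); P=P-u*((P-tcp(.5))@u)
m=minimize_scalar(lambda a:np.linalg.norm(tcp(a)-P),bounds=(-.3,1.3),method="bounded")
print("finger a",round(m.x,3),"off mm (f,z)",((P-tcp(m.x))@f*1e3).round(1),((P-tcp(m.x))[2]*1e3).round(1),"grasp",ctrl.state()["grasp_force"])
fr=eyes.capture("scene")["frame"];print(*angle(fr))
g=cv2.cvtColor(fr,6); S=score(fr); k=np.abs(A-m.x)<.2; print("near",A[k][S[k].argmax()].round(2),S[k].max().round())
n=17
w=[(tcp(m.x-.02*i),tool(45),1) for i in range(1,n)]
print([r[4:6] for r in rows(tcp(m.x),tool(45),w)[0]])
E
python3 st.py
```

```text
t 12.0 pos [0.5251 0.0123 0.1882] F [ 0.5 -0.2 -1.5] j [-0.2   0.31 -0.13 -0.85 -1.24  1.87]
finger a 0.841 off mm (f,z) -1.6 -1.8 grasp 0.30326535925269127
[0.66 0.65 0.67 0.64] [11. 11. 10. 10.]
near 0.66 11.0
[[3.0, -0.1], [3.1, -0.1], [3.0, 0.0], [3.1, 0.1], [3.0, 0.1], [3.0, 0.2], [3.1, 0.3], [3.0, 0.3], [3.0, 0.4], [3.1, 0.5], [3.0, 0.5], [3.0, 0.6], [3.0, 0.6], [3.0, 0.7], [2.9, 0.8], [3.0, 0.8]]
```

Request:
play_rows([
  [[0, 0, 0, 0, 3, -0.1, -1], [0, 0, 0, 0, 3, -0.1, -1], [0, 0, 0, 0, 3, 0, -1], [0, 0, 0, 0, 3, 0.1, -1], [0, 0, 0, 0, 3, 0.1, -1], [0, 0, 0, 0, 3, 0.2, -1], [0, 0, 0, 0, 3, 0.3, -1], [0, 0, 0, 0, 3, 0.3, -1]],
])

```text
clock: 12.85
ee_pos: [0.5212, -0.0036, 0.1706]
tool_rot: [-0.381, 0.917, -0.11, 0.046]
wrist_force: [0.5, -0.9, -0.7]
finger_gap: 0.0002
grasp_force: 0.4
```

```bash
python3 st.py
```

```text
t 12.85 pos [ 0.5212 -0.0036  0.1706] F [ 0.5 -0.9 -0.7] j [-0.23  0.34 -0.14 -0.85 -1.24  1.92]
finger a 0.68 off mm (f,z) -1.9 -1.5 grasp 0.4317004233598709
[1.05 0.66 0.67 1.06] [-1. -2. -3. -3.]
near 0.66 -2.0
[[3.0, 0.4], [3.1, 0.5], [3.0, 0.5], [3.0, 0.6], [3.0, 0.6], [3.0, 0.7], [2.9, 0.8], [3.0, 0.9], [2.9, 0.9], [3.0, 0.9], [2.9, 1.1], [2.9, 1.1], [2.9, 1.2], [2.8, 1.2], [2.9, 1.3], [2.8, 1.3]]
```

Request:
play_rows([
  [[0, 0, 0, 0, 3, 0.4, -1], [0, 0, 0, 0, 3, 0.5, -1], [0, 0, 0, 0, 3, 0.5, -1], [0, 0, 0, 0, 3, 0.6, -1], [0, 0, 0, 0, 3, 0.6, -1], [0, 0, 0, 0, 3, 0.7, -1], [0, 0, 0, 0, 3, 0.8, -1], [0, 0, 0, 0, 3, 0.9, -1]],
])

```text
clock: 13.7
ee_pos: [0.518, -0.0166, 0.15]
tool_rot: [-0.381, 0.917, -0.11, 0.045]
wrist_force: [-0.1, -1.5, -0.2]
finger_gap: -0.0003
grasp_force: 0.6
```

```bash
python3 st.py
```

```text
t 13.7 pos [ 0.518  -0.0166  0.15  ] F [-0.1 -1.5 -0.2] j [-0.26  0.37 -0.15 -0.85 -1.22  1.97]
finger a 0.517 off mm (f,z) -2.2 -1.2 grasp 0.6314287707209587
[1.05 1.06 1.04 0.59] [5. 4. 3. 1.]
near 0.59 1.0
[[2.9, 0.9], [3.0, 1.0], [2.9, 1.1], [2.9, 1.1], [2.9, 1.1], [2.8, 1.3], [2.8, 1.3], [2.9, 1.4], [2.7, 1.4], [2.8, 1.5], [2.7, 1.6], [2.7, 1.6], [2.7, 1.7], [2.7, 1.7], [2.6, 1.8], [2.6, 1.9]]
```

Request:
play_rows([
  [[0, 0, 0, 0, 3.1, 0.8, -1], [0, 0, 0, 0, 3.1, 0.9, -1], [0, 0, 0, 0, 3.1, 0.9, -1], [0, 0, 0, 0, 3, 1, -1], [0, 0, 0, 0, 3, 1, -1], [0, 0, 0, 0, 2.9, 1.2, -1], [0, 0, 0, 0, 2.8, 1.3, -1], [0, 0, 0, 0, 2.8, 1.4, -1]],
])

```text
clock: 14.55
ee_pos: [0.5154, -0.0271, 0.1271]
tool_rot: [-0.381, 0.917, -0.11, 0.045]
wrist_force: [-0.8, -1.1, -1.3]
finger_gap: -0.0001
grasp_force: 0.7
```

```bash
python3 st.py
```

```text
t 14.55 pos [ 0.5154 -0.0271  0.1271] F [-0.8 -1.1 -1.3] j [-0.28  0.41 -0.17 -0.86 -1.21  2.02]
finger a 0.351 off mm (f,z) -1.5 -0.5 grasp 0.67513732239604
[1.05 1.04 1.06 1.03] [15. 13. 13. 10.]
near 0.45 3.0
[[2.8, 1.5], [2.7, 1.5], [2.8, 1.5], [2.7, 1.7], [2.6, 1.7], [2.7, 1.8], [2.6, 1.8], [2.6, 1.9], [2.5, 1.9], [2.5, 2.1], [2.5, 2.1], [2.5, 2.1], [2.4, 2.2], [2.3, 2.3], [2.4, 2.3], [2.3, 2.5]]
```

Request:
play_rows([
  [[0, 0, 0, 0, 2.9, 1.4, -1], [0, 0, 0, 0, 2.8, 1.4, -1], [0, 0, 0, 0, 2.8, 1.4, -1], [0, 0, 0, 0, 2.8, 1.6, -1], [0, 0, 0, 0, 2.7, 1.6, -1], [0, 0, 0, 0, 2.4, 1.6, -1], [0, 0, 0, 0, 2.0, 1.4, -1], [0, 0, 0, 0, 1.6, 1.2, -1]],
])

```text
clock: 15.4
ee_pos: [0.514, -0.0332, 0.1047]
tool_rot: [-0.38, 0.917, -0.11, 0.046]
wrist_force: [-1.3, -4.8, -0.7]
finger_gap: 0.0002
grasp_force: 1.8
```

```bash
python3 st.py
```

```text
t 15.4 pos [ 0.514  -0.0332  0.1047] F [-1.3 -4.8 -0.7] j [-0.3   0.44 -0.18 -0.87 -1.18  2.07]
finger a 0.203 off mm (f,z) -0.7 -0.1 grasp 1.8044248223304749
[0.25 0.24 0.26 0.23] [34. 33. 32. 32.]
near 0.25 34.0
[[2.6, 1.9], [2.5, 2.0], [2.5, 2.1], [2.5, 2.1], [2.4, 2.1], [2.4, 2.3], [2.3, 2.3], [2.4, 2.4], [2.2, 2.4], [2.3, 2.5], [2.1, 2.6], [2.2, 2.6], [2.1, 2.7], [2.1, 2.8], [2.0, 2.9], [2.0, 2.9]]
```

Request:
play_rows([
  [[0, 0, 0, 0, 0, -1.5, -1], [0, 0, 0, 0, 0, -1.5, -1], [0, 0, 0, 0, 0, -1.5, -1], [0, 0, 0, 0, 0, -1.5, -1], [0, 0, 0, 0, 0, 0, -1], [0, 0, 0, 0, 0, 0, -1], [0, 0, 0, 0, 0, 0, -1], [0, 0, 0, 0, 0, 0, -1]],
])

```text
clock: 16.25
ee_pos: [0.5131, -0.0367, 0.1093]
tool_rot: [-0.381, 0.917, -0.11, 0.045]
wrist_force: [0.1, -0.1, -1.6]
finger_gap: 0.0002
grasp_force: 0.6
```

```bash
python3 st.py
```

```text
t 16.25 pos [ 0.5131 -0.0367  0.1093] F [ 0.1 -0.1 -1.6] j [-0.3   0.44 -0.17 -0.86 -1.2   2.07]
finger a 0.227 off mm (f,z) 3.6 0.7 grasp 0.6246483698487282
[0.25 0.24 0.26 0.23] [32. 32. 31. 30.]
near 0.25 32.0
[[2.6, 1.8], [2.6, 2.0], [2.5, 1.9], [2.5, 2.1], [2.5, 2.1], [2.4, 2.1], [2.4, 2.3], [2.4, 2.2], [2.3, 2.4], [2.3, 2.4], [2.2, 2.5], [2.2, 2.6], [2.2, 2.6], [2.1, 2.7], [2.1, 2.8], [2.0, 2.8]]
```

Request:
play_rows([
  [[0, 0, 0, 0, 2, 0.9, -1], [0, 0, 0, 0, 2, 0.9, -1], [0, 0, 0, 0, 2, 0.9, -1], [0, 0, 0, 0, 2, 1, -1], [0, 0, 0, 0, 2, 1, -1], [0, 0, 0, 0, 2, 1.1, -1], [0, 0, 0, 0, 2, 1.1, -1], [0, 0, 0, 0, 1.5, 0.9, -1]],
])

```text
clock: 17.1
ee_pos: [0.5117, -0.0421, 0.0926]
tool_rot: [-0.381, 0.917, -0.11, 0.045]
wrist_force: [-0.1, -1.1, -1.4]
finger_gap: -0.0001
grasp_force: 0.5
```

```bash
python3 st.py
```

```text
t 17.1 pos [ 0.5117 -0.0421  0.0926] F [-0.1 -1.1 -1.4] j [-0.32  0.46 -0.18 -0.87 -1.18  2.1 ]
finger a 0.124 off mm (f,z) 7.1 0.5 grasp 0.5489032901823521
[0.19 0.13 0.2  0.14] [55. 55. 55. 54.]
near 0.19 55.0
[[2.4, 2.2], [2.4, 2.2], [2.4, 2.3], [2.3, 2.4], [2.3, 2.4], [2.2, 2.5], [2.2, 2.6], [2.1, 2.6], [2.1, 2.7], [2.1, 2.8], [2.0, 2.9], [2.0, 2.9], [1.9, 3.0], [1.9, 3.1], [1.8, 3.1], [1.8, 3.3]]
```

Request:
play_rows([
  [[0, 0, 0, 0, 1.2, 1, -1], [0, 0, 0, 0, 1.2, 1, -1], [0, 0, 0, 0, 1.2, 1, -1], [0, 0, 0, 0, 1.1, 1, -1], [0, 0, 0, 0, 1.1, 1, -1], [0, 0, 0, 0, 1.1, 1, -1], [0, 0, 0, 0, 1.1, 1, -1], [0, 0, 0, 0, 1, 0.9, -1]],
])

```text
clock: 17.95
ee_pos: [0.5116, -0.0427, 0.0807]
tool_rot: [-0.381, 0.917, -0.11, 0.045]
wrist_force: [-1.1, -1.0, -1.2]
finger_gap: -0.0002
grasp_force: 0.7
```

```bash
python3 st.py
```

```text
t 17.95 pos [ 0.5116 -0.0427  0.0807] F [-1.1 -1.  -1.2] j [-0.32  0.48 -0.19 -0.88 -1.17  2.12]
finger a 0.055 off mm (f,z) 7.4 -0.1 grasp 0.7422232814133167
[0.13 0.12 0.14 0.11] [66. 66. 63. 63.]
near 0.13 66.0
[[2.3, 2.4], [2.3, 2.5], [2.2, 2.5], [2.1, 2.6], [2.2, 2.7], [2.1, 2.7], [2.0, 2.8], [2.0, 2.9], [2.0, 2.9], [1.9, 3.1], [1.8, 3.1], [1.8, 3.2], [1.8, 3.3], [1.7, 3.4], [1.6, 3.4], [1.7, 3.6]]
```

Request:
play_rows([
  [[0, 0, 0, 0, 1, 0.9, -1], [0, 0, 0, 0, 1, 0.9, -1], [0, 0, 0, 0, 1, 0.9, -1], [0, 0, 0, 0, 1, 0.9, -1], [0, 0, 0, 0, 1, 0.9, -1], [0, 0, 0, 0, 1, 0.9, -1], [0, 0, 0, 0, 1, 0.9, -1], [0, 0, 0, 0, 1, 0.9, -1]],
])

```text
clock: 18.8
ee_pos: [0.5115, -0.0432, 0.07]
tool_rot: [-0.381, 0.917, -0.11, 0.045]
wrist_force: [-0.0, -0.4, -0.2]
finger_gap: -0.0001
grasp_force: 0.0
```

```bash
python3 st.py
```

```text
t 18.8 pos [ 0.5115 -0.0432  0.07  ] F [-0.  -0.4 -0.2] j [-0.32  0.5  -0.19 -0.88 -1.15  2.14]
finger a -0.006 off mm (f,z) 8.4 -0.7 grasp 0.0
[0.12 0.11 0.13 0.1 ] [65. 63. 63. 61.]
near 0.12 65.0
[[2.2, 2.6], [2.1, 2.7], [2.1, 2.7], [2.0, 2.8], [2.0, 2.9], [2.0, 3.0], [1.9, 3.0], [1.8, 3.1], [1.8, 3.2], [1.8, 3.3], [1.7, 3.4], [1.7, 3.5], [1.6, 3.6], [1.5, 3.7], [1.5, 3.8], [1.5, 3.9]]
```

Request:
play_rows([
  [[0, 0, 0, 0, 2, 1.5, -1], [0, 0, 0, 0, 2, 1.5, -1], [0, 0, 0, 0, 4, -2, -1], [0, 0, 0, 0, 7, -7, -1], [0, 0, 0, 0, 10, -10, -1], [0, 0, 0, 0, 14, -14, -1], [0, 0, 0, 0, 10, -25, -1], [0, 0, 0, 0, 0, -40, -1]],
])

```text
clock: 19.65
ee_pos: [0.4854, -0.1432, 0.1008]
tool_rot: [-0.382, 0.917, -0.112, 0.043]
wrist_force: [1.8, -0.2, 0.3]
finger_gap: 0.0
grasp_force: 0.0
```

```bash
python3 - <<'E'
from ang import *
from plant import eyes
pl.now()
fr=eyes.capture("scene")["frame"];print(angle(fr))
t=eyes.capture("top")["frame"];g=cv2.cvtColor(fr,6);gt=cv2.cvtColor(t,6)
S=score(fr);print({float(a):float(s) for a,s in zip(A[:26:2].round(2),S[:26:2].round())})
# profile across lip in front direction at y=-.03, predicted px for a=0 / .1
for n,G in(("scene",g),("top",gt)):
  for y in(-.03,.03):
    v=[float(cv2.remap(G,*[np.float32([[c]]) for c in proj(n,W(pl.p,lid(0,r,y,.009)))[0]],1)[0,0]) for r in np.arange(.09,.19,.005)]
    print(n,y,v)
E
```

```text
t 19.65 pos [ 0.4854 -0.1432  0.1008] F [ 1.8 -0.2  0.3] j [-0.49  0.5  -0.11 -0.79 -1.31  2.17]
(array([0.12, 0.13, 0.11, 0.1 ]), array([63., 61., 61., 59.]))
{-0.02: 45.0, 0.0: 49.0, 0.02: 50.0, 0.04: 52.0, 0.06: 53.0, 0.08: 55.0, 0.1: 59.0, 0.12: 63.0, 0.14: 56.0, 0.16: 36.0, 0.18: 12.0, 0.2: -5.0, 0.22: -15.0}
scene -0.03 [172.0, 164.0, 163.0, 159.0, 126.0, 99.0, 87.0, 69.0, 79.0, 91.0, 93.0, 92.0, 89.0, 87.0, 70.0, 51.0, 49.0, 57.0, 50.0, 40.0]
scene 0.03 [162.0, 160.0, 156.0, 145.0, 117.0, 96.0, 85.0, 70.0, 80.0, 91.0, 93.0, 93.0, 92.0, 88.0, 68.0, 49.0, 43.0, 47.0, 61.0, 80.0]
top -0.03 [148.0, 147.0, 146.0, 146.0, 126.0, 95.0, 92.0, 84.0, 90.0, 94.0, 94.0, 93.0, 86.0, 82.0, 86.0, 98.0, 125.0, 138.0, 139.0, 139.0]
top 0.03 [137.0, 130.0, 130.0, 135.0, 124.0, 96.0, 96.0, 86.0, 93.0, 97.0, 98.0, 97.0, 89.0, 83.0, 87.0, 100.0, 128.0, 138.0, 139.0, 139.0]
```

```bash
python3 -c "
from plant import ctrl
s=ctrl.state();print(s['clock'],s['wrist_force'],s['grasp_force']);print(ctrl.sign_off())"
```

```text
19.75 [1.22121388 0.46520173 0.46595909] 0.0
the job is handed in; nothing more can be done
None
```

The job is handed in at 19.8 s: I nudged the lid over from behind, caught it on the finger at about 1.03 rad and eased it down at 0.1 rad/s at the end, and both cameras' edge readings fit a shut lid. My own angle estimate stuck at 0.12 rad there, which I took as a bias, not a gap. While nudging, the finger pressed down on the rim at about 12 N, and while lowering, the tip briefly pushed sideways at about 5 N.

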